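# Close the open jar with the top lid of the pile

### The job

Take the top wooden lid off the pile on the sloped rack, leaving the two lids under it in place, and put it on the open blue jar. Press it down past the spring catches until its disc sits flat and fully home on the rim, then let go. Leave the jar standing where it is, and do not shift or tip the closed jar, the salt or the pepper.

Things in the scene. Friction and masses are not known exactly. Their poses are not given: they have to be found in the camera images.
- lid_rack: Fixed wooden rack, foot 120x100 mm. Origin: centre of the foot's underside, z up. Its sloped plate carries a pile of three lids whose axis leans 30 degrees (0.524 rad) from vertical toward the rack's -x, roughly toward the robot. Two 8 mm steel posts on that low side run along the pile, up to the top lid's disc, and stop the lids sliding off. Nothing is above the pile.
- lid_top: Top lid of the pile, about 0.09 kg: wooden disc 84 mm across, 6 mm thick; under it a white hollow plug 68 mm across, 22 mm deep, its last 8 mm tapering to 62 mm; on it a grip bar. Origin: centre of the disc's underside; z is its axis, out of the top, leaning 30 degrees at the start. Its plug stands loose on the disc of the lid below, hiding that lid's bar; lift it off along its z.
- lid_top_grip (a point): Middle of the top lid's wooden grip bar, 16 mm above the lid's origin. The bar is 44 mm long (lid's x, which runs up the slope), 14 mm thick (lid's y, level) and 20 mm high, from the top of the disc to 26 mm above the lid's origin.
- lid_middle: The lid under lid_top, its origin 28 mm farther down the pile's axis. Same size and make as lid_top. Origin: centre of the underside of its disc. Must stay on the rack.
- lid_bottom: The lowest lid, its origin 56 mm down the axis from lid_top's. Same size and make as lid_top. Origin: centre of the underside of its disc. Must stay on the rack.
- open_jar: Open blue straight jar with two white bands, loose, about 0.6 kg, 80 mm across, 100 mm high, mouth 72 mm. Origin: centre of its underside, z up. When a lid is home its disc lies on the rim (lid's origin 100 mm above the jar's) and it stays down by itself.
- open_jar_catches (a point): Centre of the jar's mouth at the level of four steel sprung balls, 8 mm below the rim, which stand out 4 mm from the inner wall. A lid laid in the mouth rests on them with its disc about 10 mm above the rim; it takes a push of 5 to 8 N, straight down over its middle, to slide past them.
- closed_jar: The same jar with the same lid already home (one piece, 126 mm high, loose). Origin: centre of its underside. Must be left alone.
- salt_shaker: Clear shaker with a light grey top, 44 mm diameter, 90 mm high, loose; origin at the centre of its underside. Leave alone.
- pepper_mill: Shaker with a grey top, 44 mm diameter, 90 mm high, loose; origin at the centre of its underside. Leave alone.
There are look-alikes about, which are no part of the job. Leave any yellow look-alike of the open_jar alone.

How it is judged:
By the outcome, as a careful person would: the job done as asked, in the order asked, and still so for the second after the job is handed in, with the robot touching nothing.
It also fails if it takes over 54 s, if anything falls off the work surface, if the arm or the gripper's body presses on something with over 40 N, if the wrist force passes 120 N, or if a joint passes its speed limit or range.

### The arm

A 6-joint arm with a two-finger parallel gripper is mounted at the origin on a cart in front of the work surface, level with it; the furniture and walls round the work are solid. World frame = base frame: x ahead of the robot, y to its left, z up, the work surface at z = 0. Lengths are in m, angles in rad, forces in N, time in s.
With the tool pointing down it reaches from about 0.425 to 0.95 m from the base axis. Payload 3.5 kg.
Tool frame: the origin (TCP) lies on the centre line of the jaws, within the pads' length; the fingertips stand 17 mm ahead of it and the grasp point (between the pads) lies 2 mm behind it (env.tip_reach is the distance from the TCP to the fingertips, in m); z points along the fingers, y is the line along which they close (so a half turn about z gives the same grasp; the last joint's range is limited). The gripper opens to 85 mm and grips with 20 to 120 N. Pads are 22 mm wide; open, the fingers measure 114 mm over their backs; the gripper's body (76 mm by 85 mm) begins 54 mm behind the grasp point. The pads swing forward as they close: fully open they stand 13 mm farther back than shut.
Start: joints at [1.096, 0.286, 1.577, -0, 1.279, -0.15], TCP at [0.215, 0.64, 0.214] pointing down, gripper open.
Joint ranges: [-2.77, 2.77], [-0.9, 2.22], [0.21, 2.48], [-1.53, 4.67], [0.24, 2.81], [-2.84, 2.84]. Speed limits (rad/s): [2.79, 2.79, 3.14, 3.14, 3.14, 3.14].

### API

Orientations are given as a unit quaternion [w, x, y, z].
In Python, from bench import env gives the robot as it stands.
- The arm moves only by the tool arm_command, never from a script. Its argument "moves" is text: rows parted by semicolons, each of 4 numbers parted by spaces: the shift along the world's x, y, z in m, then the turn about the world's z in degrees. In form: dx dy dz turn; .... A call has 1 to 12 rows; each row is the pose to reach, as a shift and turn from the pose commanded when the call began; what a row does not reach only later rows make up. A row lasts 1/10 s, in which the tool goes at most 50 mm and 8.59 degrees, less where a joint would pass 70% of its speed; a pose out of reach is approached as far as the arm can. A call with a gripper value outside its range is refused whole. "claw" is the finger opening in m, from 0 to 0.0854, set as the call begins (left out, the last holds). The fingers move at their own pace and stop on an object; "force" is the grip in N (left out, the last holds). Time passes only in rows, so rows that repeat a pose let the fingers close. It gives the time, the measured TCP pose, the force, the opening and the grip force at its end, in the units of the state.
- env.state(): the state, without advancing time (a new reading comes with each control period).
- env.camera(name): name is "scene" or "top" or "wrist"; returns a dict with "frame" (400x640x3 uint8, red, green, blue), "range_z" (400x640 float32, m along the optical axis (not along the pixel's ray), 0 where there is no reading), "camera_matrix" (3x3 intrinsics, pixels), "xyz" and "attitude" of the camera in the world. Camera axes: x right, y down, z forward; pixel columns grow to the right and rows downward; lengths in m; the calibration is good to about 2 mm. A picture is of the moment at which its call begins.
- env.close_job(): hands the job in; it is judged then, once.
The state is a dict: "t": time; "joint_pos": joint angles; "qvel": joint speeds; "joint_torque": joint torques, N m; "ee_pos": TCP position; "tcp_rot": TCP orientation; "force": force on the tool from outside, world axes, zero at the start; "wrist_torque": the same for the moment, N m; "opening": finger opening in m; "finger_force": force on a finger pad.
Only numpy, scipy, OpenCV 4.12 (cv2) and the standard library are available. Lean on these libraries where they do the work, as an engineer would, in place of code of your own. Each camera call takes 0.05 s, during which the arm holds its last target. There are 200 camera calls.

## Working session

There is one attempt and no reset: what is moved stays moved. The work goes in short steps, Python scripts to look and compute and a tool call to move; the robot and the scene stay as the last step left them, time stands still between calls to the robot, and variables do not carry over. Pictures are saved under pics/ and viewed, at most 10 in all, crops included, and the job is handed in when it is done.

Besides the shell and the picture viewer there is one more tool, called after "Call:" as name(argument=value, ...) on one line, values as JSON. arm_command: Moves the arm, as the interface text tells. Its arguments: {"type":"object","properties":{"moves":{"type":"string"},"claw":{"type":"number"},"force":{"type":"number"}},"required":["moves"]}

```bash
mkdir -p pics; ls
cat > h.py <<'E'
import numpy as np,cv2
from bench import env
from scipy.spatial.transform import Rotation as R
def cam(n):
    c=env.camera(n); q=np.array(c["attitude"]); 
    c["R"]=q if q.shape==(3,3) else R.from_quat(q,scalar_first=True).as_matrix()
    v,u=np.mgrid[0:400,0:640]; K=c["camera_matrix"]; z=c["range_z"]
    p=np.stack([(u-K[0,2])/K[0,0]*z,(v-K[1,2])/K[1,1]*z,z],-1)
    c["P"]=p@c["R"].T+np.array(c["xyz"]); c["P"][z==0]=np.nan
    return c
def save(c,n,box=None,s=1):
    f=c["frame"]
    if box: f=f[box[1]:box[3],box[0]:box[2]]
    cv2.imwrite("pics/"+n,cv2.cvtColor(cv2.resize(f,None,fx=s,fy=s),cv2.COLOR_RGB2BGR))
E
python3 - <<'E'
from h import *
for n in("scene","top"):
    c=cam(n); save(c,n+"0.png"); print(n,c["xyz"],c["attitude"],c["camera_matrix"]); np.savez(n+"0.npz",P=c["P"],f=c["frame"])
print(env.state())
E
```

```text
pics
scene [0.25157942 0.7948127  0.66805482] [ 0.1000293  -0.20219237  0.8630164  -0.45201225] [[412.63430461   0.         318.89585968]
 [  0.         412.63430461 198.30840426]
 [  0.           0.           1.        ]]
top [0.50280824 0.09768339 0.96473231] [ 0.02519145 -0.70261839  0.7107988  -0.02139773] [[407.2747505    0.         321.15248894]
 [  0.         407.2747505  193.13112427]
 [  0.           0.           1.        ]]
{'t': 0.1, 'joint_pos': array([ 1.09601023e+00,  2.87140563e-01,  1.57803499e+00,  3.29558515e-05,
        1.27864326e+00, -1.50049353e-01]), 'qvel': array([ 0.00047356, -0.0010742 , -0.00423087, -0.00039051, -0.00166985,
        0.00084963]), 'joint_torque': array([ 3.33554808e-04, -4.07298625e+01, -2.93697846e+01, -1.31644242e-04,
        3.45309702e-03, -3.88585207e-06]), 'ee_pos': array([0.21506308, 0.63914388, 0.21264086]), 'tcp_rot': array([-3.57127095e-04,  1.61660479e-01,  9.86845809e-01, -1.05435026e-03]), 'force': array([-0.25582374,  0.01140191,  0.5720153 ]), 'wrist_torque': array([-0.03251898,  0.0188877 , -0.00454449]), 'finger_force': 0.0, 'opening': 0.08547024530295301}
```

View pics/scene0.png

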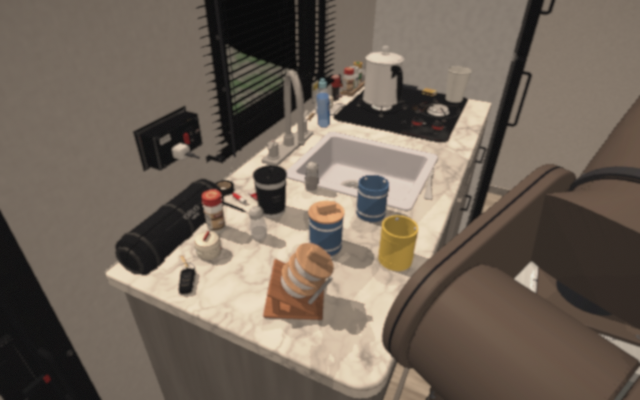

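View pics/top0.png

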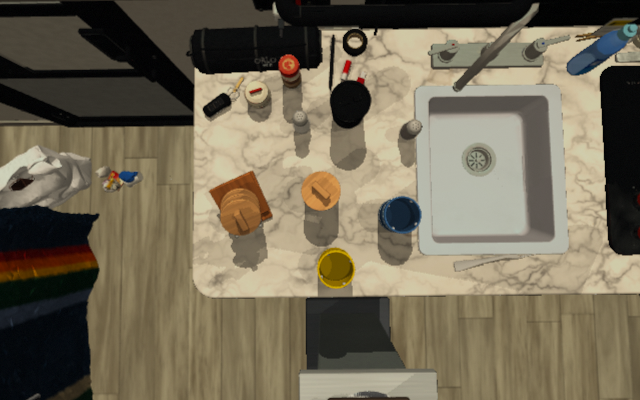

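The scene image has the rack and pile at about (298,280). The lidded blue jar is at (326,228), the open blue jar at (372,198), and the yellow look-alike at (397,243).
The top image has the rack/pile at (240,208), the closed jar at (321,191), the open blue jar at (400,215) and the yellow jar at (336,268). The salt and pepper are probably at (301,118) and (413,128).
The target is the blue open jar at top (400,215): it is blue with white bands and has an empty mouth. The yellow one is the look-alike and (321,191) already has its lid.

Run:
```python
from h import *
d=np.load("top0.npz");P=d["P"];f=d["f"]
for u,v in [(240,208),(240,215),(400,215),(321,191),(336,268),(301,118),(413,128),(250,185),(300,230),(345,330),(50,300),(100,350),(390,380)]:
    print(u,v,P[v,u].round(3),f[v,u])
c=dict(frame=f)
a=f[150:290,190:435]
s=np.load("scene0.npz")["f"][170:330,255:425]
a=cv2.resize(a,(735,420),interpolation=cv2.INTER_CUBIC)
save(dict(frame=a),"crop1.png")
# open jar rim: points near z~0.1
def circ(box,z0,z1):
    Q=P[box[1]:box[3],box[0]:box[2]].reshape(-1,3); Q=Q[(Q[:,2]>z0)&(Q[:,2]<z1)]
    (cx,cy),r=cv2.minEnclosingCircle(Q[:,:2].astype(np.float32)); 
    A=np.c_[2*Q[:,:2],np.ones(len(Q))]; s=np.linalg.lstsq(A,(Q[:,:2]**2).sum(1),rcond=None)[0]
    print(box,len(Q),"minenc",cx,cy,r,"lsq",s[:2],(s[2]+s[0]**2+s[1]**2)**.5,"zmed",np.median(Q[:,2]))
circ((375,190,428,240),.09,.11)
circ((295,165,350,215),.095,.112)
circ((295,165,350,215),.118,.135)
circ((315,245,360,292),.09,.12)
circ((292,107,310,126),.08,.1)
circ((402,118,424,139),.08,.1)
# pile
Q=P[160:245,200:275].reshape(-1,3);Q=Q[Q[:,2]>.04]
print(Q.min(0),Q.max(0))
```

```text
240 208 [0.529 0.269 0.128] [156 104  53]
240 215 [0.515 0.267 0.14 ] [143  95  49]
400 215 [ 0.512 -0.082  0.005] [20 34 48]
321 191 [0.563 0.102 0.126] [196 135  69]
336 268 [0.391 0.07  0.006] [107  83   0]
301 118 [0.726 0.144 0.088] [138 129 109]
413 128 [ 0.701 -0.1    0.087] [145 136 116]
250 185 [0.583 0.261 0.059] [109  58  23]
300 230 [ 0.48   0.154 -0.003] [195 179 147]
345 330 [ 0.11   0.025 -0.52 ] [35 36 32]
50 300 [ 0.217  1.12  -0.57 ] [24 29 34]
100 350 [-0.069  1.109 -0.902] [115 100  73]
390 380 [ 0.133 -0.051 -0.001] [183 178 155]
(375, 190, 428, 240) 274 minenc 0.5118467211723328 -0.0704379752278328 0.0401582308113575 lsq [ 0.51197629 -0.06989814] 0.03747579780958124 zmed 0.09813767211824143
(295, 165, 350, 215) 1060 minenc 0.5645760297775269 0.10296909511089325 0.041928235441446304 lsq [0.56445155 0.10252822] 0.031014905751689862 zmed 0.1049558192365403
(295, 165, 350, 215) 142 minenc 0.565200924873352 0.10244457423686981 0.021852178499102592 lsq [0.56481092 0.10257179] 0.012880513883048474 zmed 0.12432430745831269
(315, 245, 360, 292) 260 minenc 0.39884600043296814 0.07238009572029114 0.04006906598806381 lsq [0.39901146 0.07259273] 0.037432077969089275 zmed 0.09833562987342781
(292, 107, 310, 126) 143 minenc 0.7287278175354004 0.1472405046224594 0.015486033633351326 lsq [0.72842915 0.14720404] 0.01054041215243434 zmed 0.08575950830794032
(402, 118, 424, 139) 149 minenc 0.7053519487380981 -0.10451477766036987 0.015702256932854652 lsq [ 0.70533495 -0.10430266] 0.01063506400819112 zmed 0.08507509030806437
[0.46875428 0.22938708 0.04005575] [0.60891922 0.3478179  0.14689107]
```

View pics/crop1.png

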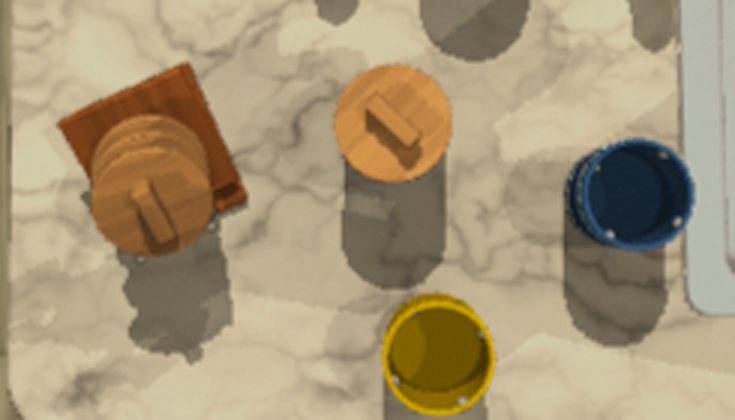

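The crop confirms the choice: the blue jar at crop (632,195) is empty, with its spring balls visible. The jar at (393,123) has a lid on, and the yellow jar at (440,355) is not part of the job. The pile's bar runs from crop (140,185) to (165,238).

Run:
```python
from h import *
print("tip",env.tip_reach)
for nm,box in (("top",(205,175,275,245)),("scene",(275,235,340,310))):
    P=np.load(nm+"0.npz")["P"]
    Q=P[box[1]:box[3],box[0]:box[2]].reshape(-1,3);Q=Q[np.isfinite(Q).all(1)&(Q[:,2]>.07)]
    rng=np.random.default_rng(0);best=(0,)
    for _ in range(3000):
        a=Q[rng.choice(len(Q),3,False)];n=np.cross(a[1]-a[0],a[2]-a[0])
        if np.linalg.norm(n)<1e-5: continue
        n/=np.linalg.norm(n);n*=np.sign(n[2])
        if abs(np.degrees(np.arccos(n[2]))-30)>6: continue
        # points far above plane must be few
        k=(abs((Q-a[0])@n)<.0015).sum()
        if k>best[0]: best=(k,n,a[0])
    k,n,p=best
    I=Q[abs((Q-p)@n)<.002];c=I.mean(0);n=np.linalg.svd(I-c)[2][2];n*=np.sign(n[2])
    h=(Q-c)@n
    print(nm,k,"n",n.round(3),"tilt",np.degrees(np.arccos(n[2])),"lean az",np.degrees(np.arctan2(n[1],n[0])))
    T=Q[(h>.016)&(h<.024)]; print("bar top n",len(T),"h med",np.median((T-c)@n), "mean",T.mean(0).round(4))
    u=np.array([-n[0],-n[1],0]);u/=np.linalg.norm(u);w=np.cross(n,[0,0,1.]);w/=np.linalg.norm(w);s=np.cross(w,n); 
    a=(T-c)@s;b=(T-c)@w
    print(" bar top s",a.min(),a.max(),"w",b.min(),b.max(),"dir",np.linalg.svd(T-T.mean(0))[2][0].round(3),"s",s.round(3))
    ia,ib=(I-c)@s,(I-c)@w
    (x,y),r=cv2.minEnclosingCircle(np.c_[ia,ib].astype(np.float32));
    C=c+s*x+w*y;print(" disc",x,y,r,"centre",C.round(4),"grip",(C+.010*n).round(4))
    m=c+s*(a.min()+a.max())/2+w*(b.min()+b.max())/2+n*.010;print(" grip from bar",m.round(4))
q=env.state()["tcp_rot"];M=R.from_quat(q,scalar_first=True).as_matrix();print(M.round(3))
```

```text
tip 0.017
top 690 n [-0.463 -0.202  0.863] tilt 30.3170638375884 lean az -156.3984891337041
bar top n 135 h med 0.019620273268131518 mean [0.5013 0.2657 0.1351]
 bar top s -0.024272239381284522 0.019249529004153713 w -0.0070474896232565355 0.007461641208249664 dir [-0.8   -0.328 -0.502] s [0.791 0.346 0.505]
 disc -0.005078726913779974 -0.0009396272944286466 0.04513242840766907 centre [0.5073 0.2674 0.1162] grip [0.5027 0.2654 0.1249]
 grip from bar [0.5042 0.2673 0.1262]
scene 633 n [-0.468 -0.202  0.861] tilt 30.621485890972515 lean az -156.6809494298452
bar top n 123 h med 0.019398789165322703 mean [0.5009 0.2698 0.1357]
 bar top s -0.023210921906603732 0.01969976277089157 w -0.017172297193405215 8.64816750839408e-05 dir [-0.795 -0.328 -0.511] s [0.79  0.341 0.509]
 disc -0.006011545192450285 -0.006654786877334118 0.04498438909649849 centre [0.5067 0.2718 0.1171] grip [0.5021 0.2698 0.1258]
 grip from bar [0.5062 0.2695 0.1279]
[[-0.948  0.319 -0.001]
 [ 0.319  0.948 -0.002]
 [ 0.    -0.002 -1.   ]]
```

Call:
arm_command(moves="0.289 -0.372 0.02 42;0.289 -0.372 0.02 42;0.289 -0.372 0.02 42;0.289 -0.372 0.02 42;0.289 -0.372 0.02 42;0.289 -0.372 0.02 42;0.289 -0.372 0.02 42;0.289 -0.372 0.02 42;0.289 -0.372 0.02 42;0.289 -0.372 0.02 42;0.289 -0.372 0.02 42;0.289 -0.372 0.02 42", claw=0.04, force=30)

```text
t: 1.3
ee_pos: [0.5043, 0.2672, 0.2333]
tcp_rot: [-0.001, -0.202, 0.979, 0.0]
force: [0.5, 0.5, -1.0]
opening: 0.04
finger_force: 0.0
```

Run:
```python
from h import *
c=cam("wrist");save(c,"w1.png");print(c["xyz"],c["attitude"])
M=R.from_quat(env.state()["tcp_rot"],scalar_first=True).as_matrix();print(np.degrees(np.arctan2(M[1,1],M[0,1])))
# project expected grip & disc centre
K=c["camera_matrix"]
for X in ([.504,.2675,.126],[.5087,.2695,.1165],[.5043,.2672,.2333]):
    p=c["R"].T@(np.array(X)-c["xyz"]);print((K@p/p[2])[:2],p[2])
```

```text
[0.44115873 0.23838435 0.39299855] [0.07360751 0.54482017 0.82761405 0.11317204]
113.38130298535128
[319.31491274 192.75811142] 0.2757905854206868
[319.20299124 195.84115138] 0.2863107555082295
[319.96242114 246.91758746] 0.17244329017642224
```

View pics/w1.png

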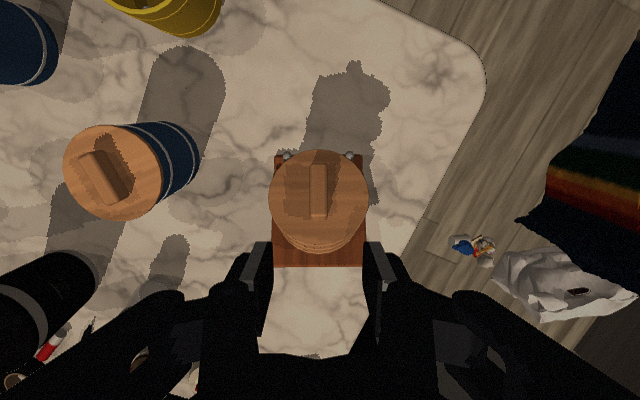

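The wrist view has the bar at (318,190), vertical and midway between the fingers, with the disc centre at about (318,200). That matches the projected position (319,193).

Call:
arm_command(moves="0 0 -0.03 0;0 0 -0.06 0;0 0 -0.075 0;0 0 -0.083 0;0 0 -0.09 0;0 0 -0.094 0;0 0 -0.094 0;0 0 -0.094 0")

```text
t: 2.15
ee_pos: [0.505, 0.2679, 0.1409]
tcp_rot: [0.001, -0.203, 0.979, 0.0]
force: [0.1, 1.2, -0.0]
opening: 0.0398
finger_force: 0.0
```

Call:
arm_command(moves="0 0 0 0;0 0 0 0;0 0 0 0;0 0 0 0;0 0 0 0;0 0 0 0;0 0 0 0;0 0 0 0", claw=0.005, force=50)

```text
t: 2.95
ee_pos: [0.5043, 0.2677, 0.1399]
tcp_rot: [-0.0, -0.203, 0.979, 0.0]
force: [-0.4, 1.1, 0.1]
opening: 0.0053
finger_force: 0.0
```

Run:
```python
from h import *
c=cam("wrist");save(c,"w2.png");s=cam("scene");save(s,"s2.png",(230,150,450,330),1)
a=np.hstack([c["frame"][100:400,170:470],cv2.resize(s["frame"][200:350,230:380],(300,300))])
save(dict(frame=a),"c2.png")
```

```text
(no output)
```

View pics/c2.png

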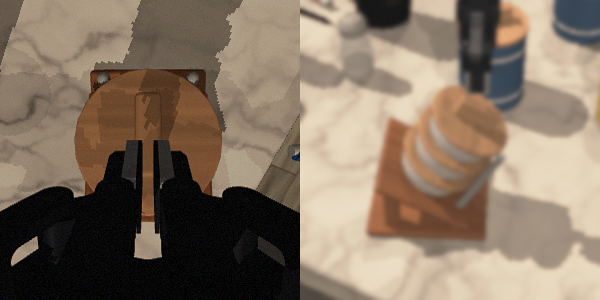

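The wrist crop has the fingertips closed at about image (315,245), over the uphill end of the bar (rows 192–260), with nothing gripped. I'll measure the tip position.

Run:
```python
from h import *
c=cam("wrist");P=c["P"];st=env.state();print(st["ee_pos"],c["xyz"])
for u,v in [(303,245),(330,245),(303,255),(330,255),(303,300),(330,300),(316,200),(316,215),(316,235),(316,265),(316,290)]: print(u,v,P[v,u].round(4),c["range_z"][v,u],c["frame"][v,u])
K=c["camera_matrix"]
for X in (st["ee_pos"],st["ee_pos"]-[0,0,.017],[.504,.2675,.126]):
    p=c["R"].T@(np.array(X)-c["xyz"]);print((K@p/p[2])[:2],p[2])
s=cam("scene");Ps=s["P"];K=s["camera_matrix"]
for X in (st["ee_pos"],st["ee_pos"]-[0,0,.017],[.504,.2675,.126]):
    p=s["R"].T@(np.array(X)-s["xyz"]);print("scene",(K@p/p[2])[:2],p[2])
f=s["frame"].sum(-1)
for u in(318,320,322): print([(v,Ps[v,u].round(3).tolist(),int(f[v,u])) for v in range(225,252,4)])
```

```text
[0.50435657 0.26771964 0.13991723] [0.44107392 0.23880136 0.29948374]
303 245 [0.496  0.2561 0.166 ] 0.14392473 [46 43 39]
330 245 [0.4917 0.2666 0.1656] 0.14445779 [44 41 37]
303 255 [0.4959 0.2565 0.1758] 0.13452828 [46 44 43]
330 255 [0.4919 0.2662 0.1754] 0.13499829 [46 43 39]
303 300 [0.4982 0.2586 0.2029] 0.10918725 [0 3 6]
330 300 [0.4968 0.2675 0.1992] 0.11336797 [ 7 10  6]
316 200 [0.4863 0.2577 0.1265] 0.17978545 [120  80  49]
316 215 [0.4925 0.2604 0.131 ] 0.17728786 [91 60 35]
316 235 [0.5003 0.2638 0.1372] 0.17359719 [123  83  50]
316 265 [0.5126 0.2691 0.1436] 0.1710307 [109  75  44]
316 290 [0.5319 0.2774 0.1315] 0.18829398 [110  73  46]
[320.00324892 246.9354753 ] 0.17238970882597487
[319.75587078 234.40585939] 0.1887647276549636
[319.68753341 235.79545622] 0.18568389744697555
scene [318.48017034 250.81287816] 0.7815135782067788
scene [318.39543712 257.44387195] 0.7912266664116521
scene [318.62850879 256.24058757] 0.7895010389644548
[(225, [0.479, 0.323, 0.25], 277), (229, [0.478, 0.325, 0.244], 159), (233, [0.486, 0.308, 0.221], 103), (237, [0.498, 0.283, 0.188], 103), (241, [0.498, 0.283, 0.178], 109), (245, [0.499, 0.28, 0.166], 156), (249, [0.519, 0.24, 0.116], 407)]
[(225, [0.477, 0.321, 0.25], 227), (229, [0.476, 0.323, 0.243], 133), (233, [0.483, 0.307, 0.22], 99), (237, [0.495, 0.281, 0.187], 112), (241, [0.495, 0.281, 0.178], 117), (245, [0.495, 0.281, 0.169], 157), (249, [0.516, 0.237, 0.115], 403)]
[(225, [0.473, 0.32, 0.251], 158), (229, [0.473, 0.321, 0.243], 100), (233, [0.479, 0.307, 0.222], 96), (237, [0.494, 0.275, 0.183], 215), (241, [0.494, 0.275, 0.174], 234), (245, [0.495, 0.272, 0.162], 263), (249, [0.514, 0.232, 0.112], 362)]
```

The fingers read about 35 mm higher than the nominal tip (z≈0.16 instead of 0.123), and closing on nothing agrees with that. I'll measure the real tip height directly.

Run:
```python
from h import *
e=env.state()["ee_pos"]
u=np.array([.917,.399]);w=np.array([-.399,.917])
for n in("wrist","scene","top"):
    c=cam(n);P=c["P"].reshape(-1,3);F=c["frame"].reshape(-1,3).astype(int)
    d=P[:,:2]-e[:2];a=d@u;b=d@w
    dark=(F.max(1)-F.min(1)<25)
    m=(abs(a)<.025)&(abs(b)<.03)&dark&(P[:,2]>.1)&(P[:,2]<.21)
    z=np.sort(P[m,2]);print(n,m.sum(),z[:12].round(4))
    k=m&(P[:,2]<.175)
    if k.sum(): print("  a",a[k].min(),a[k].max(),"b",b[k].min(),b[k].max())
```

```text
wrist 6604 [0.1007 0.1012 0.1424 0.1585 0.1605 0.1605 0.1606 0.1607 0.1607 0.1608
 0.1609 0.1609]
  a -0.02378836501363785 0.007615194773002048 b -0.026856381812370336 0.02569930042845199
scene 126 [0.1598 0.1605 0.1609 0.1621 0.1632 0.1639 0.1641 0.1654 0.1662 0.1666
 0.1667 0.1674]
  a -0.009996482244531013 0.011791387250509412 b -0.002659408696942625 0.01821415639451356
top 0 []
```

Call:
arm_command(moves="0 0 0 0;0 0 0 0;0 0 0 0;0 0 0 0;0 0 0 0;0 0 -0.01 0;0 0 -0.018 0;0 0 -0.024 0;0 0 -0.03 0;0 0 -0.034 0;0 0 -0.034 0;0 0 -0.034 0", claw=0.04)

```text
t: 4.5
ee_pos: [0.5045, 0.2677, 0.106]
tcp_rot: [0.0, -0.203, 0.979, 0.0]
force: [0.3, -0.5, 0.4]
opening: 0.04
finger_force: 0.0
```

Run:
```python
from h import *
c=cam("wrist");s=cam("scene");st=env.state();print(st["ee_pos"],st["force"],st["opening"])
a=np.hstack([c["frame"][100:400,170:470],cv2.resize(s["frame"][200:350,230:380],(300,300))])
save(dict(frame=a),"c3.png")
```

```text
[0.50472313 0.26781222 0.10638148] [-0.40597439  0.97171948  0.35815606] 0.04026722336999586
```

View pics/c3.png

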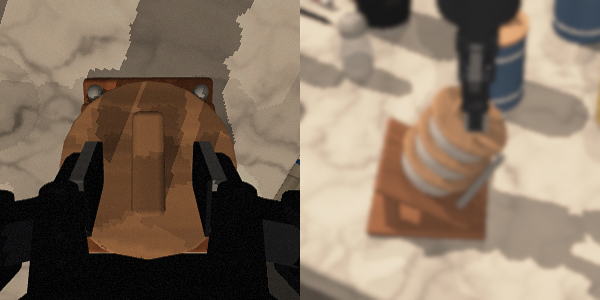

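The fingers now straddle the bar (crop x 100 and 200, bar at 148), and in the scene view the finger reaches the lid. Closing.

Call:
arm_command(moves="0 0 0 0;0 0 0 0;0 0 0 0;0 0 0 0;0 0 0 0;0 0 0 0;0 0 0 0;0 0 0 0", claw=0.005, force=40)

```text
t: 5.4
ee_pos: [0.5046, 0.2678, 0.1064]
tcp_rot: [0.0, -0.203, 0.979, 0.0]
force: [-0.4, 0.3, 3.5]
opening: 0.0127
finger_force: 42.0
```

Call:
arm_command(moves="-0.0023 -0.001 0.0043 0;-0.0046 -0.002 0.0087 0;-0.0092 -0.004 0.0173 0;-0.0138 -0.006 0.026 0;-0.0183 -0.008 0.0346 0;-0.0229 -0.01 0.0433 0;-0.0275 -0.012 0.052 0;-0.0275 -0.012 0.07 0;-0.0275 -0.012 0.07 0")

```text
t: 6.3
ee_pos: [0.4784, 0.2562, 0.1793]
tcp_rot: [0.003, -0.203, 0.979, 0.0]
force: [0.5, 0.5, -0.1]
opening: 0.0129
finger_force: 41.4
```

Run:
```python
from h import *
c=cam("wrist");s=cam("scene");st=env.state();print(st["ee_pos"],st["force"],st["opening"])
a=np.hstack([c["frame"][60:400,130:510],cv2.resize(s["frame"][170:340,220:410],(380,340))])
save(dict(frame=a),"c4.png")
P=s["P"][200:330,250:360].reshape(-1,3);P=P[P[:,2]>.11];print(P.min(0),P.max(0),len(P))
```

```text
[0.47703753 0.25572844 0.17645828] [-0.40214473 -0.37598985 -0.65887074] 0.012781950838432057
[0.44215987 0.10331551 0.11000441] [0.5823912  0.32040788 0.29615487] 1819
```

View pics/c4.png

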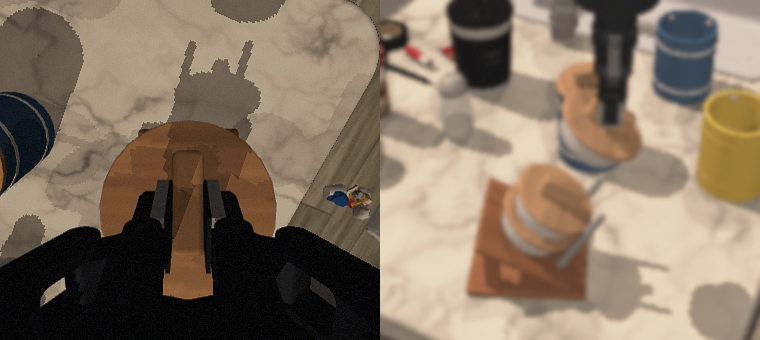

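The lid is held, still tilted, and two lids remain on the rack (right panel, (545,205)). The tool cannot tilt, so I'll set the lid on the free counter to level it and then re-grip.

Call:
arm_command(moves="-0.023 -0.035 0 0;-0.046 -0.071 0 0;-0.046 -0.071 -0.03 0;-0.046 -0.071 -0.07 0;-0.046 -0.071 -0.1 0;-0.046 -0.071 -0.12 0;-0.046 -0.071 -0.132 0;-0.046 -0.071 -0.138 0;-0.046 -0.071 -0.138 0;-0.046 -0.071 -0.138 0")

```text
t: 7.4
ee_pos: [0.4317, 0.1849, 0.0388]
tcp_rot: [0.001, -0.203, 0.979, -0.0]
force: [-0.2, -0.4, -0.6]
opening: 0.0124
finger_force: 41.4
```

Run:
```python
from h import *
s=cam("scene");st=env.state();print(st["ee_pos"],st["force"])
e=st["ee_pos"];P=s["P"].reshape(-1,3);m=(np.hypot(*(P[:,:2]-e[:2]).T)<.06)&(P[:,2]>.003)
print(np.sort(P[m,2])[:20].round(4))
```

```text
[0.43193648 0.1849755  0.03907807] [-0.62989386  0.4088414  -0.27772986]
[0.003  0.0031 0.0033 0.0034 0.0207 0.0209 0.0211 0.0238 0.0241 0.0249
 0.0264 0.0268 0.0274 0.0274 0.0279 0.0279 0.028  0.0283 0.0288 0.0289]
```

Call:
arm_command(moves="0 0 -0.004 0;0 0 -0.007 0;0 0 -0.009 0;0 0 -0.011 0;0 0 -0.012 0;0 0 -0.012 0", force=20)

```text
t: 8.05
ee_pos: [0.4312, 0.1848, 0.0267]
tcp_rot: [-0.0, -0.203, 0.979, -0.0]
force: [-3.0, -0.3, 4.5]
opening: 0.0126
finger_force: 42.2
```

Call:
arm_command(moves="0.001 0 -0.002 0;0.002 0.001 -0.003 0;0.003 0.001 -0.004 0;0.003 0.001 -0.004 0")

```text
t: 8.45
ee_pos: [0.4361, 0.1866, 0.025]
tcp_rot: [0.002, -0.202, 0.979, 0.0]
force: [-2.7, 1.0, 14.4]
opening: 0.0128
finger_force: 44.2
```

Call:
arm_command(moves="0 0 0 0;0 0 0 0;0 0 0 0;0 0 0 0;0 0 0 0;0 0 0.01 0;0 0 0.03 0;0 0 0.05 0;0 0 0.07 0;0 0 0.09 0;0 0 0.09 0", claw=0.05, force=40)

```text
t: 9.55
ee_pos: [0.4364, 0.1862, 0.1157]
tcp_rot: [0.004, -0.203, 0.979, -0.0]
force: [0.1, -0.2, 0.7]
opening: 0.0499
finger_force: 0.0
```

```bash
cat > lid.py <<'E'
from h import *
c=cam("wrist");s=cam("scene");st=env.state();e=st["ee_pos"];print(e,st["force"],st["opening"])
a=np.hstack([c["frame"][60:400,130:510],cv2.resize(s["frame"][170:340,250:440],(380,340))])
save(dict(frame=a),"c5.png")
for n,x in(("w",c),("s",s)):
    P=x["P"].reshape(-1,3);F=x["frame"].reshape(-1,3).astype(int)
    k=np.isfinite(P).all(1)&(np.hypot(*(P[:,:2]-e[:2]).T)<.065)&(P[:,2]>.015)&(P[:,2]<.07)&(F[:,0]-F[:,2]>20);Q=P[k]
    h=np.histogram(Q[:,2],np.arange(.014,.07,.004));print(n,h[0])
    D=Q[(Q[:,2]>.022)&(Q[:,2]<.033)];B=Q[(Q[:,2]>.044)&(Q[:,2]<.053)]
    print(" disc",cv2.minEnclosingCircle(D[:,:2].astype(np.float32)), "plane",np.linalg.lstsq(np.c_[D[:,:2]-e[:2],np.ones(len(D))],D[:,2],rcond=None)[0].round(3))
    if len(B)>10:
        r=cv2.minAreaRect((B[:,:2]*1000).astype(np.float32));d=np.linalg.svd(B[:,:2]-B[:,:2].mean(0))[2][0];print(" bar",r,np.degrees(np.arctan2(d[1],d[0])),np.median(B[:,2]))
E
python3 lid.py
```

```text
[0.43405382 0.18572949 0.11226806] [ 0.39627679 -0.22333697 -1.1936676 ] 0.050062960744203876
w [   0    0  177 7502   22   28   25  141  964    0    0    0    0    0]
 disc ((0.45525339245796204, 0.19327408075332642), 0.04208352789282799) plane [0.002 0.001 0.027]
 bar ((454.7139587402344, 193.40716552734375), (43.61369323730469, 13.324164390563965), 22.96773910522461) 23.20576069267125 0.04722276657165597
s [  1   0  57 614  43  31  27  35  89   2   0   0   0   0]
 disc ((0.4571102559566498, 0.1971486359834671), 0.04255187138915062) plane [ 0.005 -0.008  0.028]
 bar ((457.167724609375, 196.52114868164062), (42.684078216552734, 14.446854591369629), 25.804956436157227) -156.86271364974132 0.0475408259779046
```

View pics/c5.png

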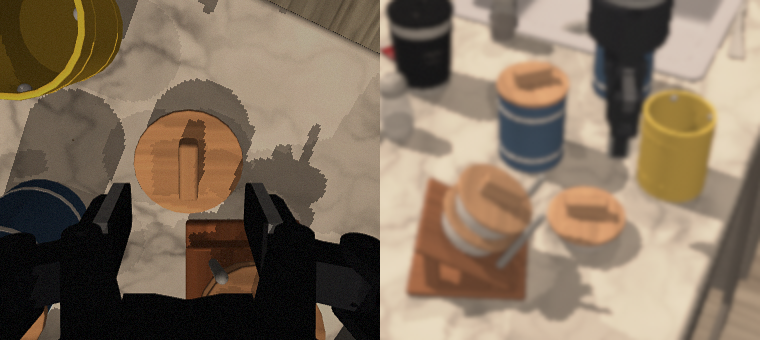

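The lid lies flat and level: disc at z 0.027, centre about (0.455,0.194), bar at 23°. A rack post is close uphill of it, so I'll check clearance for the gripper body before going down.

Run:
```python
from h import *
u=np.array([.919,.394]);w=np.array([-.394,.919])
for P in (np.load("top0.npz")["P"],cam("wrist")["P"],cam("scene")["P"]):
    P=P.reshape(-1,3);d=P[:,:2]-[.455,.194];a=d@u;b=d@w
    for z0 in (.05,.065,.08,.095):
        k=(abs(b)<.055)&(a>-.03)&(a<.1)&(P[:,2]>z0)&(P[:,2]<z0+.015)
        if k.sum(): print(z0,k.sum(),"a",np.percentile(a[k],[0,5]).round(3),"b",b[k].min().round(3),b[k].max().round(3))
        k=k&(abs(b)<.045)
    print()
```

```text
0.05 3 a [0.094 0.095] b 0.008 0.01
0.065 2 a [0.061 0.061] b 0.017 0.017
0.08 19 a [0.047 0.048] b 0.006 0.039
0.095 158 a [0.044 0.046] b 0.007 0.054

0.05 179 a [0.062 0.065] b 0.011 0.048
0.065 669 a [0.053 0.057] b 0.016 0.047
0.08 71 a [0.045 0.045] b 0.016 0.044
0.095 130 a [0.044 0.045] b 0.016 0.023

0.05 2 a [-0.011 -0.011] b 0.002 0.003
0.065 55 a [0.06  0.061] b 0.022 0.055
0.08 86 a [0.05  0.054] b 0.008 0.055
0.095 77 a [0.048 0.05 ] b 0.008 0.055
```

Call:
arm_command(moves="0.012 0.004 -0.02 0;0.012 0.004 -0.05 0;0.012 0.004 -0.075 0;0.012 0.004 -0.088 0;0.012 0.004 -0.094 0;0.012 0.004 -0.097 0;0.012 0.004 -0.097 0;0.012 0.004 -0.097 0")

```text
t: 10.55
ee_pos: [0.4468, 0.1899, 0.016]
tcp_rot: [0.001, -0.203, 0.979, -0.0]
force: [-0.6, -0.0, -0.9]
opening: 0.0499
finger_force: 0.0
```

Call:
arm_command(moves="0 0 0 0;0 0 0 0;0 0 0 0;0 0 0 0;0 0 0 0;0 0 0 0;0 0 0 0;0 0 0 0", claw=0.005, force=40)

```text
t: 11.35
ee_pos: [0.4463, 0.1898, 0.0156]
tcp_rot: [0.0, -0.203, 0.979, -0.0]
force: [-1.2, -0.1, 6.4]
opening: 0.0131
finger_force: 41.9
```

Call:
arm_command(moves="0 0 0.01 0;-0.005 -0.002 0.05 0;-0.005 -0.002 0.1 0;-0.005 -0.002 0.145 0;0 -0.04 0.165 0;0.015 -0.085 0.165 0;0.03 -0.13 0.165 0;0.045 -0.175 0.165 0;0.05 -0.22 0.165 0;0.057 -0.255 0.165 0;0.057 -0.264 0.165 0;0.057 -0.264 0.165 0")

```text
t: 12.55
ee_pos: [0.5025, -0.0752, 0.1796]
tcp_rot: [-0.0, -0.201, 0.98, 0.0]
force: [0.0, 0.7, -0.6]
opening: 0.0126
finger_force: 41.1
```

Run:
```python
from h import *
c=cam("wrist");s=cam("scene");t=cam("top");st=env.state();e=st["ee_pos"];print(e,st["force"],st["opening"])
a=np.hstack([c["frame"][60:400,130:510],cv2.resize(s["frame"][130:300,290:480],(380,340))])
save(dict(frame=a),"c6.png")
for n,x in(("w",c),("s",s),("t",t)):
    P=x["P"].reshape(-1,3);F=x["frame"].reshape(-1,3).astype(int)
    near=np.isfinite(P).all(1)&(np.hypot(*(P[:,:2]-[.512,-.07]).T)<.075)
    k=near&(P[:,2]>.175)&(P[:,2]<.215)&(F[:,0]-F[:,2]>20);Q=P[k]
    if len(Q)>30:
        D=Q[(Q[:,2]<.2)];print(n,len(D),"disc",cv2.minEnclosingCircle(D[:,:2].astype(np.float32)),"plane",np.linalg.lstsq(np.c_[D[:,:2]-e[:2],np.ones(len(D))],D[:,2],rcond=None)[0].round(3))
    D=P[near&(P[:,2]>.085)&(P[:,2]<.112)&(F[:,2]>F[:,0])]
    if len(D)>10:
        A=np.c_[2*D[:,:2],np.ones(len(D))];q=np.linalg.lstsq(A,(D[:,:2]**2).sum(1),rcond=None)[0];print(n,"rim",len(D),q[:2],(q[2]+q[:2]@q[:2])**.5,cv2.minEnclosingCircle(D[:,:2].astype(np.float32)))
```

```text
[ 0.50239298 -0.07296515  0.17961195] [-0.48773446 -0.26636771 -1.25435757] 0.013409907762360635
w 10342 disc ((0.5117762684822083, -0.07244597375392914), 0.042233310639858246) plane [-0.002  0.004  0.192]
w rim 1001 [ 0.50976197 -0.0726319 ] 0.036871244734566384 ((0.5039002299308777, -0.07546350359916687), 0.038679175078868866)
s 430 disc ((0.5132358074188232, -0.06672057509422302), 0.042392779141664505) plane [ 0.035 -0.09   0.192]
s rim 307 [ 0.51288631 -0.06711083] 0.037653787479133116 ((0.5136472582817078, -0.06741853058338165), 0.04179787263274193)
t 481 disc ((0.5229436755180359, -0.053601112216711044), 0.03690894693136215) plane [-0.012 -0.014  0.191]
t rim 84 [ 0.51230398 -0.06802682] 0.03636186460217861 ((0.515945553779602, -0.0477033369243145), 0.03237369284033775)
```

View pics/c6.png

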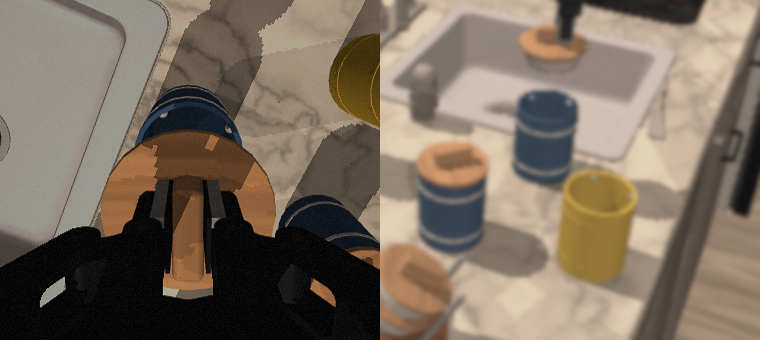

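The lid is level and over the jar. In the scene camera its disc centre is (0.513,-0.067) and the rim centre (0.513,-0.067), so it is aligned within 1 mm.

Call:
arm_command(moves="0 0 -0.03 0;0 0 -0.05 0;0 0 -0.056 0;0 0 -0.06 0;0 0 -0.064 0;0 0 -0.068 0;0 0 -0.071 0;0 0 -0.073 0;0 0 -0.073 0;0 0 -0.073 0")

```text
t: 13.7
ee_pos: [0.5029, -0.0744, 0.1072]
tcp_rot: [0.0, -0.203, 0.979, -0.0]
force: [-1.2, -0.3, 1.1]
opening: 0.0131
finger_force: 41.3
```

Call:
arm_command(moves="0 0 -0.001 0;0 0 -0.002 0;0 0 -0.003 0;0 0 -0.003 0")

```text
t: 14.1
ee_pos: [0.5027, -0.0745, 0.104]
tcp_rot: [-0.0, -0.203, 0.979, -0.0]
force: [-2.7, -1.4, 4.1]
opening: 0.0131
finger_force: 41.6
```

Call:
arm_command(moves="0 0 0 0;0 0 0 0;0 0 0 0;0 0 0 0;0.003 0.001 0.002 0;0.006 0.003 0.002 0;0.009 0.004 0.002 0;0.009 0.004 0.002 0;0.009 0.004 0.002 0", claw=0.035)

```text
t: 15.0
ee_pos: [0.5119, -0.0702, 0.1058]
tcp_rot: [-0.0, -0.203, 0.979, 0.0]
force: [-0.4, -0.3, 1.1]
opening: 0.0351
finger_force: 0.0
```

```bash
cat > chk.py <<'E'
from h import *
import sys
c=cam("wrist");s=cam("scene");st=env.state();e=st["ee_pos"];print(e,st["force"],st["opening"])
a=np.hstack([c["frame"][60:400,130:510],cv2.resize(s["frame"][130:300,290:480],(380,340))])
save(dict(frame=a),sys.argv[1])
for n,x in(("w",c),("s",s)):
    P=x["P"].reshape(-1,3);F=x["frame"].reshape(-1,3).astype(int)
    D=P[np.isfinite(P).all(1)&(np.hypot(*(P[:,:2]-[.512,-.07]).T)<.055)&(P[:,2]>.09)&(P[:,2]<.123)&(F[:,0]-F[:,2]>20)]
    print(n,len(D),"disc",cv2.minEnclosingCircle(D[:,:2].astype(np.float32)),"zmed",np.median(D[:,2]),"plane",np.linalg.lstsq(np.c_[D[:,:2]-[.512,-.07],np.ones(len(D))],D[:,2],rcond=None)[0].round(3))
E
python3 chk.py c7.png
```

```text
[ 0.51179692 -0.07026156  0.10581834] [ 0.10724081 -0.13941125 -0.45813185] 0.03519460848829219
w 14878 disc ((0.5115158557891846, -0.07207419723272324), 0.042068175971508026) zmed 0.1169816247524782 plane [-0.004  0.013  0.117]
s 373 disc ((0.511536180973053, -0.06849848479032516), 0.043533556163311005) zmed 0.11705911710632422 plane [ 0.028 -0.041  0.117]
```

The lid is resting on the catches: disc top at z 0.117, level, centred. Re-gripping in the middle before pressing.

Call:
arm_command(moves="0 -0.001 -0.003 0;0 -0.001 -0.004 0;0 -0.001 -0.004 0")

```text
t: 15.4
ee_pos: [0.5116, -0.0713, 0.1015]
tcp_rot: [-0.0, -0.203, 0.979, 0.0]
force: [-0.7, 0.4, -0.1]
opening: 0.0347
finger_force: 0.0
```

Call:
arm_command(moves="0 0 0 0;0 0 0 0;0 0 0 0;0 0 0 0;0 0 0 0;0 0 0 0;0 0 0 0", claw=0.005, force=50)

```text
t: 16.1
ee_pos: [0.5117, -0.0711, 0.1019]
tcp_rot: [-0.0, -0.203, 0.979, 0.0]
force: [-1.0, 1.8, 1.5]
opening: 0.0127
finger_force: 53.5
```

Call:
arm_command(moves="0 0 -0.002 0;0 0 -0.004 0;0 0 -0.006 0;0 0 -0.008 0;0 0 -0.009 0;0 0 -0.01 0;0 0 -0.01 0;0 0 -0.01 0")

```text
t: 16.9
ee_pos: [0.5121, -0.0711, 0.0922]
tcp_rot: [0.0, -0.203, 0.979, 0.0]
force: [-1.1, 3.1, 3.2]
opening: 0.0126
finger_force: 53.9
```

```bash
python3 chk.py c8.png
```

```text
[ 0.51205924 -0.07110459  0.09209303] [-1.52885417  3.34973149  2.98131357] 0.012690243482255345
w 13756 disc ((0.5119480490684509, -0.07230979949235916), 0.04215684533119202) zmed 0.1069881452311694 plane [-0.003  0.008  0.107]
s 391 disc ((0.5140631794929504, -0.06798644363880157), 0.04327840358018875) zmed 0.10738679124581274 plane [ 0.018 -0.036  0.109]
```

Call:
arm_command(moves="0 0 -0.001 0;0 0 -0.002 0;0 0 -0.002 0;0 0 -0.002 0")

```text
t: 17.4
ee_pos: [0.5123, -0.0714, 0.0907]
tcp_rot: [0.0, -0.203, 0.979, -0.0]
force: [-2.7, 3.5, 6.4]
opening: 0.0129
finger_force: 54.3
```

Call:
arm_command(moves="0 0 -0.001 0;0 0 -0.002 0;0 0 -0.002 0;0 0 -0.002 0")

```text
t: 17.8
ee_pos: [0.5126, -0.0715, 0.0908]
tcp_rot: [0.0, -0.203, 0.979, -0.0]
force: [-6.9, 3.8, 15.7]
opening: 0.0125
finger_force: 55.6
```

It stopped moving while the force climbed to 16 N, so it is hard on the rim. Unloading, releasing and backing off.

Call:
arm_command(moves="0 0 0.001 0;0 0 0.002 0;0 0 0.002 0")

```text
t: 18.1
ee_pos: [0.5123, -0.0715, 0.0908]
tcp_rot: [0.0, -0.203, 0.979, -0.0]
force: [-2.5, 3.1, 7.6]
opening: 0.0127
finger_force: 54.3
```

Call:
arm_command(moves="0 0 0 0;0 0 0 0;0 0 0 0;0 0 0 0;0 0 0 0;0 0 0.01 0;0 0 0.04 0;0 0 0.08 0;0 0 0.12 0;0 0 0.12 0", claw=0.045)

```text
t: 19.1
ee_pos: [0.5158, -0.0726, 0.2182]
tcp_rot: [0.006, -0.203, 0.979, -0.004]
force: [1.5, -1.2, 0.4]
opening: 0.045
finger_force: 0.0
```

```bash
python3 chk.py c9.png
python3 - <<'E'
from h import *
t=cam("top");P=t["P"];
s=cam("scene");save(dict(frame=s["frame"]),"x.png")
for n,(x,y) in dict(closed=(.5648,.1025),salt=(.7285,.1472),pepper=(.7053,-.1044)).items():
    for nm,c in(("t",t),("s",s)):
        Q=c["P"].reshape(-1,3);h=.095 if n=="closed" else .08
        Q=Q[(np.hypot(Q[:,0]-x,Q[:,1]-y)<.055)&(Q[:,2]>h)&(Q[:,2]<.135)]
        if len(Q): print(n,nm,len(Q),cv2.minEnclosingCircle(Q[:,:2].astype(np.float32)))
E
```

```text
[ 0.51275073 -0.07157694  0.2120833 ] [-0.93268892  0.1895467  -0.66751764] 0.04480334265249576
w 7053 disc ((0.5117020606994629, -0.07176714390516281), 0.04206320270895958) zmed 0.10559088706163916 plane [-0.006 -0.001  0.106]
s 445 disc ((0.5159440636634827, -0.06817637383937836), 0.04443906247615814) zmed 0.10588926821897249 plane [ 0.016 -0.051  0.108]
closed t 1209 ((0.5647003650665283, 0.10308486223220825), 0.04202299565076828)
closed s 714 ((0.5652877688407898, 0.10471216589212418), 0.04287441447377205)
salt t 143 ((0.728692889213562, 0.1467898190021515), 0.01587018370628357)
salt s 93 ((0.7282721400260925, 0.15227942168712616), 0.015706662088632584)
pepper t 142 ((0.7059544324874878, -0.10422593355178833), 0.015768833458423615)
pepper s 59 ((0.7056997418403625, -0.09816522151231766), 0.01625721901655197)
```

View pics/c9.png

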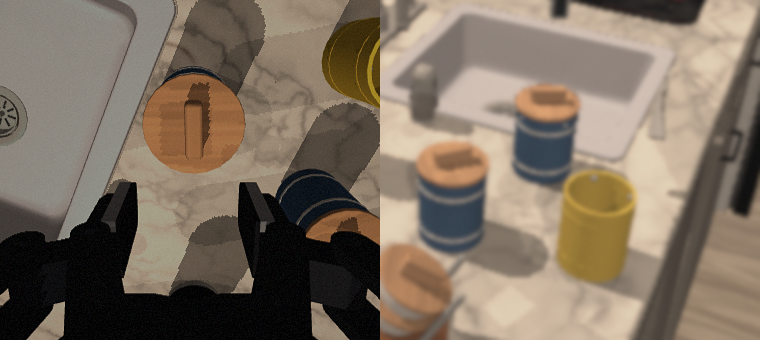

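The lid sits flat and home on the blue jar: disc top z 0.1056, level, centred at (0.512,-0.072). The neighbours are unmoved and the gripper is clear, so I'm handing in.

```bash
python3 -c "
from bench import env
print(env.close_job())"
```

```text
the job is handed in; nothing more can be done
None
```

The top lid is pressed fully home and level on the open blue jar and released; the two lids below stayed on the rack, the closed jar, salt and pepper did not move, and the job was handed in at about 19 s of the 54 s limit (lid first set briefly on the counter to level it, since the tool cannot tilt).

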